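# Seat both slats of the drying rack

## Task

Get the drying rack ready for the glued panel. Its two loose wooden slats lie across the rails, out of their notches: with a fingertip or the outside of the fingers, slide the left slat to the left and the right slat to the right along the rails until each drops into its pair of black-lined notches, down at both ends. Only push them: do not lift or tip over the slats, leave the sanding block, tape measure and offcut where they are, and move clear when done.

Things in the scene. Friction and masses are not known exactly. Their poses are not given: they have to be found in the camera images.
- rack: drying rack, fixed: two light wooden rails 410 mm long along its y, 24 mm wide, centre lines at x = +-172 mm, tops 46 mm above the worktop. Origin on the worktop at its middle; x away from the robot, y left, z up. Low ties (top 25 mm) join the rails at y = +-192 mm; between the rails lies only the offcut. Clamp bars along world x hang at world y = -0.18 and 0.47 m, 0.13 to 0.19 m high
- lip (a point): middle of the top edge of the near rail's aluminium lip, 58 mm above the worktop; each rail has such a lip (10 mm thick) on its outside, which guides the slats' ends with about 4 mm of play
- slat_left: loose brown wooden strip, 360 x 40 x 18 mm, about 0.25 kg, lying across both rails; origin at the centre of its underside, own y along its length (along the rack's x), x across its width, z up. Starts with its underside on the rail tops (46 mm above the worktop), its centre 56 to 92 mm left (+y) of the rack's middle; seated, its underside is 34 mm above the worktop
- slat_right: loose brown wooden strip, 360 x 40 x 18 mm, about 0.25 kg, lying across both rails; origin at the centre of its underside, own y along its length (along the rack's x), x across its width, z up. Starts with its underside on the rail tops (46 mm above the worktop), its centre 56 to 92 mm right (-y) of the rack's middle; seated, its underside is 34 mm above the worktop
- notch_left (a point): point midway between the two black-lined notches at the rack's left end, rack y = +155 mm, at floor height (34 mm above the worktop). Each notch is 46 mm long in y, 12 mm deep, with upright walls: a slat slid outward falls in and stops against the outer wall. Here the centre of the seated left slat's underside comes to lie, within about 3 mm
- notch_right (a point): point midway between the two black-lined notches at the rack's right end, rack y = -155 mm, at floor height (34 mm above the worktop). Each notch is 46 mm long in y, 12 mm deep, with upright walls: a slat slid outward falls in and stops against the outer wall. Here the centre of the seated right slat's underside comes to lie, within about 3 mm
- sanding_block: cork sanding block wrapped in abrasive paper, 63 x 119 x 36 mm, origin under its centre; lies to the left of the rack, leave it alone
- tape_measure: yellow tape measure, 36 x 99 x 66 mm, origin under its centre; stands to the right of the rack, leave it alone
- offcut: pale wooden offcut, 62 x 95 x 20 mm, origin under its centre; lies flat on the worktop inside the rack beside the near rail, lower than the slats, leave it alone

How it is judged (in metres and radians):
At the end, for the whole second after the job is handed in: each slat rests in its own pair of notches: centre within 8 mm of the notch line along the rails, underside 30 to 38 mm above the worktop, level and square to the rails within 0.06 rad, and at rest (y of slat_left in the frame of rack between 0.147 and 0.163 m and z of slat_left in the frame of rack between 0.03 and 0.038 m and angle between each of slat_left, slat_right's own z axis and vertical below 0.06 rad and angle between the y axis of each of slat_left, slat_right and the x axis of rack, either way round below 0.06 rad and linear speed of each of slat_left, slat_right below 0.02 m/s and y of slat_right in the frame of rack between -0.163 and -0.147 m and z of slat_right in the frame of rack between 0.03 and 0.038 m); the robot touches nothing.
It fails at once if the left slat is lifted off the rails or knocked over (raised 10 mm, or tipped by more than 0.7 rad) (height (world z) of slat_left above 0.056 m or angle between slat_left's own z axis and vertical above 0.7 rad).
It fails at once if the right slat is lifted off the rails or knocked over (raised 10 mm, or tipped by more than 0.7 rad) (height (world z) of slat_right above 0.056 m or angle between slat_right's own z axis and vertical above 0.7 rad).
It fails at once if the sanding block is moved by more than 20 mm (distance of sanding_block from where it was at the start of the episode above 0.02 m).
It fails at once if the tape measure is moved by more than 20 mm (distance of tape_measure from where it was at the start of the episode above 0.02 m).
It fails at once if the offcut is moved by more than 20 mm (distance of offcut from where it was at the start of the episode above 0.02 m).
It also fails if it takes over 58 s, if anything falls off the work surface, if the arm or the gripper's body presses on something with over 40 N, if the wrist force passes 120 N, or if a joint passes its speed limit or range.

## Robot

A 6-joint arm with a two-finger parallel gripper is mounted at the origin on a cart in front of the work surface, level with it; the furniture and walls round the work are solid. World frame = base frame: x ahead of the robot, y to its left, z up, the work surface at z = 0. Lengths are in mm, angles in degrees, forces in N, time in s.
With the tool pointing down it reaches from about 350 to 850 mm from the base axis. Payload 8.1 kg.
Tool frame: the origin (TCP) lies where the fingers leave the gripper's body, on its centre line; the fingertips stand 73 mm ahead of it and the grasp point (between the pads) lies 54 mm ahead of it; z points along the fingers, y is the line along which they close (so a half turn about z gives the same grasp; the last joint's range is limited). The gripper opens to 85 mm and grips with 20 to 120 N. Pads are 22 mm wide; open, the fingers measure 114 mm over their backs; the gripper's body (76 mm by 85 mm) begins 54 mm behind the grasp point. The pads swing forward as they close: fully open they stand 13 mm farther back than shut.
Start: joints at [63.404, 7.471, 85.268, -0, 87.261, -4.893], TCP at [221.863, 557.479, 303.892] pointing down, gripper open.
Joint ranges: [-169.43, 169.43], [-51.17, 129.36], [1.28, 143.12], [-76.62, 256.62], [0, 156.53], [-152.29, 152.29]. Speed limits (degrees/s): [136.94, 136.94, 159.86, 180, 180, 180].

## Interface

Orientations are given as [roll, pitch, yaw] about the fixed x, y, z axes, in that order (R = Rz(yaw) Ry(pitch) Rx(roll)).
In Python, from bench import sense, optics, r gives the robot as it stands.
- The arm moves only by the tool servo_tool, never from a script. Its argument "plan" is a list that holds one entry, the list of rows, each a list of 5 numbers: the shift along the world's x, y, z in m, then the turn about the world's z in degrees, then the finger opening in m, from 0 to 0.0854. A call has 1 to 10 rows; each row shifts and turns the commanded pose from where the row before left it; what a row does not reach is not made up. A row lasts 1/10 s, in which the tool goes at most 50 mm and 8.59 degrees, less where a joint would pass 70% of its speed; a pose out of reach is approached as far as the arm can. A call is refused whole if a number of a shift passes 0.05 or a number of a turn 8.59, either way. A call with a gripper value outside its range is refused whole. The fingers move at their own pace and stop on an object; "force" is the grip in N (left out, the last holds). Time passes only in rows, so rows that do not move let the fingers close. It gives the time, the measured TCP pose, the force, the opening and the grip force at its end, in the units of the state.
- sense(): the state, without advancing time (a new reading comes with each control period).
- optics.snapshot(name): name is "side" or "top" or "wrist"; returns a dict with "frame" (420x560x3 uint8, blue, green, red), "fx", "fy", "cx", "cy" (pixels), "dist_coeffs" ([k1, k2, p1, p2, k3] as OpenCV has them; the pictures are not rectified), "cam_to_world" (4x4, takes a point from camera to world coordinates). Camera axes: x right, y down, z forward; pixel columns grow to the right and rows downward; lengths in mm; the calibration is good to about 2 mm. A picture is of the moment at which its call begins. There is no depth.
- r.hand_in(): hands the job in; it is judged then, once.
The state is a dict: "time": time; "joint_pos": joint angles; "qd": joint speeds; "joint_efforts": joint torques, N m; "tool_pos": TCP position; "tcp_rot": TCP orientation; "ft_force": force on the tool from outside, world axes, zero at the start; "wrist_torque": the same for the moment, N m; "finger_gap": finger opening in mm; "grip_force": force on a finger pad.
Only numpy, scipy, OpenCV 4.12 (cv2) and the standard library are available. Lean on these libraries where they do the work, as an engineer would, in place of code of your own. Each camera call takes 0.05 s, during which the arm holds its last target. There are 200 camera calls.

## Working session

There is one attempt and no reset: what is moved stays moved. The work goes in short steps, Python scripts to look and compute and a tool call to move; the robot and the scene stay as the last step left them, time stands still between calls to the robot, and variables do not carry over. Pictures are saved under pics/ and viewed, at most 10 in all, crops included, and the job is handed in when it is done.

Besides the shell and the picture viewer there is one more tool, called after ">>>" by a JSON object that holds its "fn" and its "kwargs", one argument or row to a line. servo_tool: Moves the arm, as the interface text tells. Its arguments: {"type":"object","properties":{"plan":{"type":"array"},"force":{"type":"number"}},"required":["plan"]}

```bash
mkdir -p pics; python3 - <<'E'
from bench import sense, optics
import cv2
for n in("top","side"):
    s=optics.snapshot(n); cv2.imwrite(f"pics/{n}0.png",s["frame"])
    print(n,s["fx"],s["cx"],s["cy"],s["dist_coeffs"],s["cam_to_world"])
print(sense())
E
```

```text
top 427.7737009054105 279.66654171093757 211.09775514030426 [-0.03639382  0.          0.          0.          0.        ] [[-5.33625540e-03 -9.90579852e-01  1.36832312e-01  4.07283614e+02]
 [-9.99819282e-01  7.78193930e-03  1.73448888e-02  1.54466456e+02]
 [-1.82463182e-02 -1.36715027e-01 -9.90442362e-01  1.04802384e+03]
 [ 0.00000000e+00  0.00000000e+00  0.00000000e+00  1.00000000e+00]]
side 427.70379899825747 274.24081795429015 214.04570256017826 [0.00393138 0.         0.         0.         0.        ] [[ 9.98907110e-01 -4.16000930e-02  2.13076751e-02  5.23112059e+02]
 [-4.38287825e-02 -6.75335483e-01  7.36207188e-01 -7.33176783e+02]
 [-1.62364585e-02 -7.36336484e-01 -6.76420697e-01  8.82782314e+02]
 [ 0.00000000e+00  0.00000000e+00  0.00000000e+00  1.00000000e+00]]
{'time': 0.1, 'joint_pos': array([ 6.34018323e+01,  7.51189866e+00,  8.53241589e+01,  1.53310864e-04,
        8.72620128e+01, -4.89428358e+00]), 'qd': array([ 0.14145743, -0.02569037, -0.19515171, -0.03859846,  0.02399765,
        0.08930932]), 'joint_efforts': array([ 1.30284254e-03, -5.70949209e+01, -5.01944518e+01, -2.39625761e-04,
        8.10013065e-03,  1.38147507e-05]), 'tool_pos': array([221.70433426, 557.12494317, 302.92685207]), 'tcp_rot': array([-1.79902300e+02, -8.51968502e-03,  1.58296101e+02]), 'ft_force': array([ 0.07086727,  0.8653927 , -0.02251608]), 'wrist_torque': array([0.01775049, 0.02583322, 0.02062885]), 'grip_force': 0.0, 'finger_gap': 85.4820078472178}
```

View pics/top0.png

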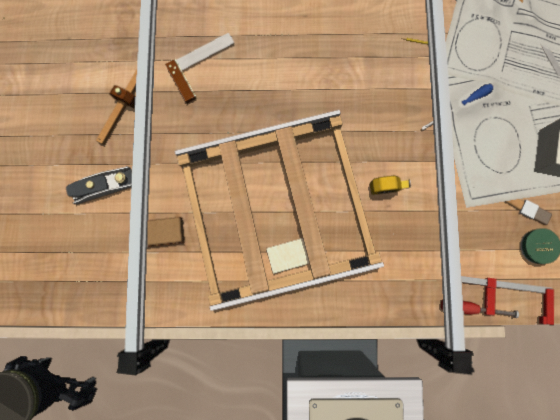

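View pics/side0.png

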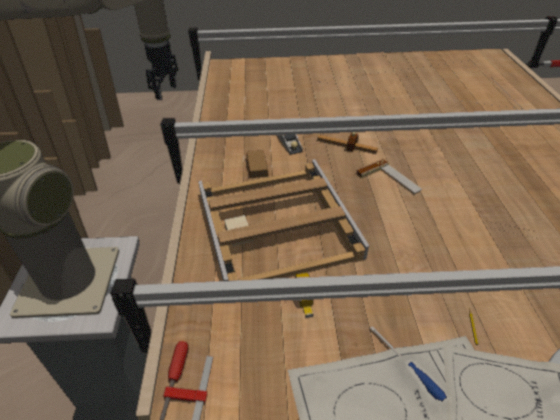

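The top picture shows the rack turned about 14°: far rail from (178,153) to (340,113), near lip from (212,308) to (382,265), with notches near (198,155), (321,126), (231,295) and (359,263). The slats run from about (230,142) to (258,290) and (285,130) to (318,275). The side picture agrees.

```bash
python3 - <<'E'
import cv2
im=cv2.imread("pics/top0.png")[100:320,140:420]
cv2.imwrite("pics/crop0.png",cv2.resize(im,None,fx=2.7,fy=2.7,interpolation=cv2.INTER_CUBIC))
E
cat > h.py <<'E'
import cv2,numpy as np
from bench import sense, optics
def px2w(s,p,z):
    K=np.array([[s["fx"],0,s["cx"]],[0,s["fy"],s["cy"]],[0,0,1.]])
    u=cv2.undistortPoints(np.array(p,float).reshape(-1,1,2),K,np.array(s["dist_coeffs"]))[:,0]
    T=np.array(s["cam_to_world"]); d=np.c_[u,np.ones(len(u))]@T[:3,:3].T
    return T[:3,3]+d*((z-T[2,3])/d[:,2])[:,None]
E
```

```text
(no output)
```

View pics/crop0.png

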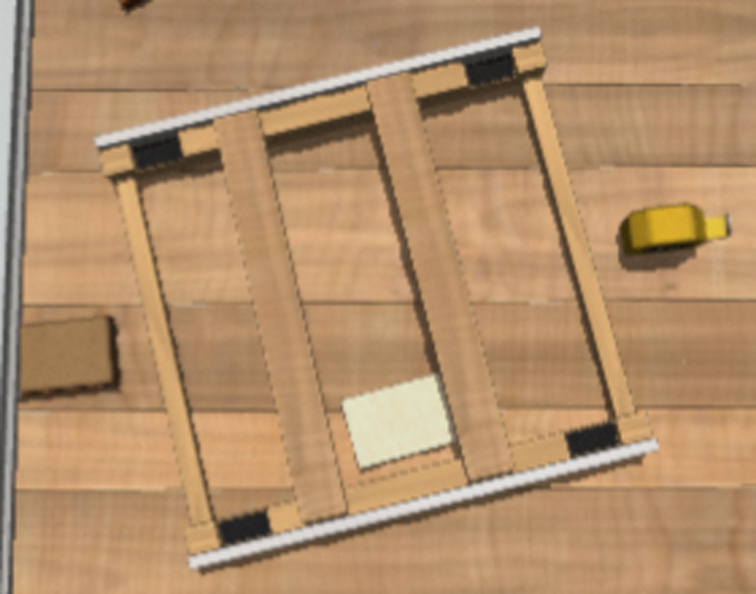

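The crop shows lip ends (98,141), (540,33), (193,562) and (657,445). Left slat corners are (215,121), (258,110), (346,513) and (303,522). Right slat corners are (367,84), (409,72), (512,470) and (470,482).

```bash
python3 - <<'E'
from h import *
s=optics.snapshot("top")
f=lambda p,z: px2w(s,np.array(p)/2.7+[140,100],z)
L=f([(98,141),(540,33),(193,562),(657,445)],58)
N=f([(157,150),(491,67),(244,527),(592,439)],40)
A=f([(215,121),(258,110),(346,513),(303,522)],64)
B=f([(367,84),(409,72),(512,470),(470,482)],64)
O=f([(343,401),(436,376),(454,443),(361,468)],20)
S=f([(20,325),(113,317),(118,386),(20,396)],36);T=f([(640,210),(700,205),(730,228),(620,250)],40)
np.set_printoptions(precision=1,suppress=True)
print(L,N,sep="\n")
c=(L[:,:2].mean(0)+N[:,:2].mean(0))/2; v=(L[0]+L[2]-L[1]-L[3])[:2]; v2=(N[0]+N[2]-N[1]-N[3])[:2]
yaw=np.degrees(np.arctan2(-v[0],v[1])); print(L[:,:2].mean(0),N[:,:2].mean(0),yaw,np.degrees(np.arctan2(-v2[0],v2[1])))
a=np.radians(yaw);R=np.array([[np.cos(a),-np.sin(a)],[np.sin(a),np.cos(a)]])
for n,q in zip("LNABOST",(L,N,A,B,O,S,T)): print(n,((q[:,:2]-c)@R).round(0).tolist())
for p in [(0,155),(0,-155),(172,0),(-172,0),(0,75),(0,-75)]: print(p,c+R@p)
E
```

```text
[[688.6 419.1  58. ]
 [783.9  24.9  58. ]
 [322.1 328.4  58. ]
 [417.9 -65.3  58. ]]
[[684.7 370.   40. ]
 [758.9  67.7  40. ]
 [350.1 287.8  40. ]
 [423.6 -13.2  40. ]]
[553.1 176.8] [554.3 178.1] 13.62686041380089 13.762603393706824
L [[188.0, 203.0], [188.0, -202.0], [-190.0, 201.0], [-189.0, -204.0]]
N [[173.0, 156.0], [174.0, -155.0], [-172.0, 155.0], [-171.0, -155.0]]
A [[178.0, 97.0], [178.0, 58.0], [-181.0, 66.0], [-179.0, 103.0]]
B [[178.0, -41.0], [179.0, -80.0], [-180.0, -79.0], [-181.0, -42.0]]
O [[-86.0, 47.0], [-84.0, -38.0], [-146.0, -39.0], [-147.0, 46.0]]
S [[48.0, 310.0], [35.0, 228.0], [-26.0, 236.0], [-14.0, 323.0]]
T [[13.0, -250.0], [5.0, -303.0], [-22.0, -323.0], [-17.0, -223.0]]
(0, 155) [517.2 328.1]
(0, -155) [590.2  26.8]
(172, 0) [720.9 218. ]
(-172, 0) [386.6 136.9]
(0, 75) [536.  250.3]
(0, -75) [571.4 104.5]
```

>>> {"fn": "servo_tool", "kwargs": {
  "plan": [
    [[0.025, -0.027, 0, -5.4, 0.085], [0.025, -0.027, 0, -5.4, 0.085], [0.025, -0.027, 0, -5.4, 0.085], [0.025, -0.027, 0, -5.4, 0.085], [0.025, -0.027, 0, -5.4, 0.085], [0.025, -0.027, 0, -5.4, 0.085], [0.025, -0.027, 0, -5.4, 0.085], [0.025, -0.027, 0, -5.4, 0.085], [0.025, -0.027, 0, -5.4, 0.085], [0.025, -0.027, 0, -5.4, 0.085]]
  ]
}}

```text
time: 1.15
tool_pos: [472.6, 286.2, 303.7]
tcp_rot: [-180.0, -0.0, 104.1]
ft_force: [0.1, 1.1, -0.0]
finger_gap: 84.8
grip_force: 0.0
```

>>> {"fn": "servo_tool", "kwargs": {
  "plan": [
    [[0.02, -0.025, -0.02, -0.4, 0.085], [0.02, -0.025, -0.02, 0, 0.085], [0.02, -0.025, -0.02, 0, 0.085], [0.019, -0.026, -0.02, 0, 0.085], [0, 0, -0.03, 0, 0.085], [0, 0, -0.03, 0, 0.085], [0, 0, -0.03, 0, 0.085], [0, 0, -0.02, 0, 0.085], [0, 0, -0.012, 0, 0.085], [0, 0, 0, 0, 0.085]]
  ]
}}

```text
time: 2.15
tool_pos: [549.4, 186.1, 99.7]
tcp_rot: [-179.8, 0.0, 103.9]
ft_force: [0.4, 0.2, 0.4]
finger_gap: 84.8
grip_force: 0.0
```

```bash
python3 - <<'E'
from h import *
a=cv2.resize(optics.snapshot("side")["frame"][140:300,170:400],None,fx=3,fy=3)
cv2.imwrite("pics/a.png",a)
E
```

```text
(no output)
```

View pics/a.png

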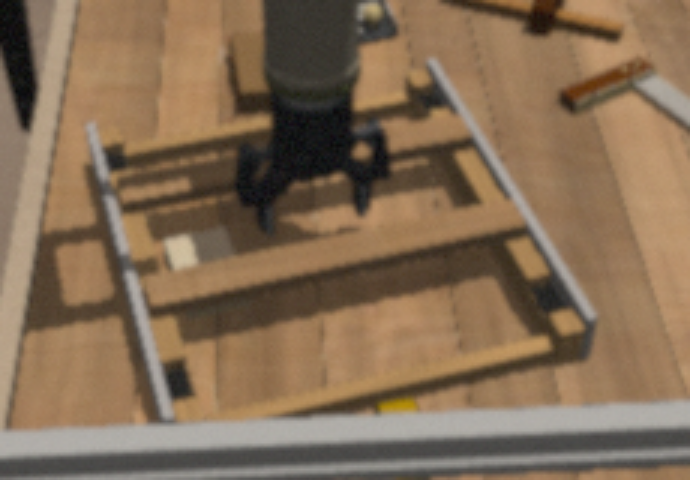

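The fingers stand open between the slats, at about (266,228) and (360,208), and touch neither. I push left along the rack's y.

>>> {"fn": "servo_tool", "kwargs": {
  "plan": [
    [[-0.0028, 0.0117, 0, 0, 0.085], [-0.0028, 0.0117, 0, 0, 0.085], [-0.0014, 0.0058, 0, 0, 0.085], [-0.0014, 0.0058, 0, 0, 0.085], [-0.0014, 0.0058, 0, 0, 0.085], [-0.0014, 0.0058, 0, 0, 0.085], [-0.0014, 0.0058, 0, 0, 0.085], [-0.0014, 0.0058, 0, 0, 0.085], [-0.0014, 0.0058, 0, 0, 0.085], [-0.0014, 0.0058, 0, 0, 0.085]]
  ]
}}

```text
time: 3.2
tool_pos: [533.9, 256.6, 101.8]
tcp_rot: [-180.0, 0.0, 103.9]
ft_force: [0.6, -2.6, 2.0]
finger_gap: 85.0
grip_force: 1.2
```

>>> {"fn": "servo_tool", "kwargs": {
  "plan": [
    [[-0.0012, 0.0049, 0, 0, 0.085], [-0.0012, 0.0049, 0, 0, 0.085], [-0.0012, 0.0049, 0, 0, 0.085], [-0.0012, 0.0049, 0, 0, 0.085]]
  ]
}}

```text
time: 3.6
tool_pos: [529.1, 276.3, 101.9]
tcp_rot: [-180.0, 0.0, 103.9]
ft_force: [0.3, -2.9, 2.6]
finger_gap: 84.8
grip_force: 1.2
```

>>> {"fn": "servo_tool", "kwargs": {
  "plan": [
    [[-0.0009, 0.0039, 0, 0, 0.085], [-0.0009, 0.0039, 0, 0, 0.085], [-0.0009, 0.0039, 0, 0, 0.085], [-0.0009, 0.0039, 0, 0, 0.085], [-0.0007, 0.0029, 0, 0, 0.085]]
  ]
}}

```text
time: 4.1
tool_pos: [524.6, 294.8, 101.5]
tcp_rot: [-180.0, -0.0, 103.9]
ft_force: [-0.2, -1.2, -0.4]
finger_gap: 85.1
grip_force: 0.5
```

```bash
python3 - <<'E'
from h import *
a=cv2.resize(optics.snapshot("side")["frame"][140:300,170:400],None,fx=3,fy=3)
cv2.imwrite("pics/b.png",a)
E
```

```text
(no output)
```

View pics/b.png

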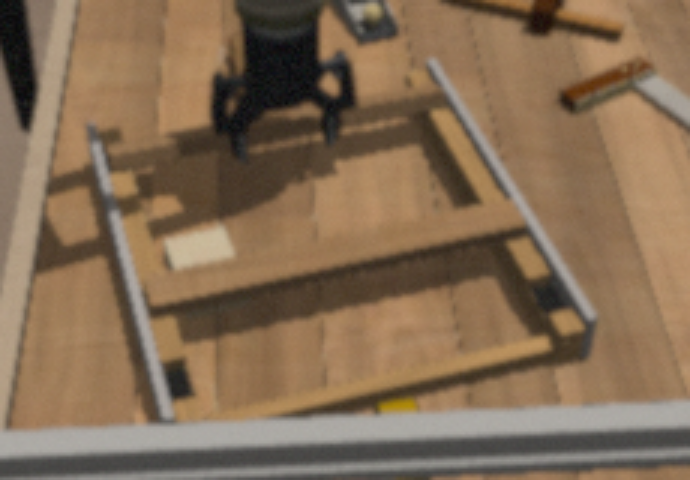

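The left slat lies at the left notches, crop (120,150) to (440,100), and the force has just fallen, so it is dropping or has dropped. I give it a slow last push.

>>> {"fn": "servo_tool", "kwargs": {
  "plan": [
    [[-0.0005, 0.0019, 0, 0, 0.085], [-0.0005, 0.0019, 0, 0, 0.085], [-0.0005, 0.0019, 0, 0, 0.085], [0, 0, 0, 0, 0.085], [0, 0, 0, 0, 0.085]]
  ]
}}

```text
time: 4.65
tool_pos: [523.4, 300.1, 101.9]
tcp_rot: [-180.0, -0.0, 103.9]
ft_force: [0.2, -1.1, -1.3]
finger_gap: 85.1
grip_force: 0.4
```

>>> {"fn": "servo_tool", "kwargs": {
  "plan": [
    [[0.003, -0.0122, 0, 0, 0.085], [0.003, -0.0122, 0, 0, 0.085], [0.003, -0.0122, 0, 0, 0.085], [0.003, -0.0122, 0, 0, 0.085], [0.003, -0.0122, 0, 0, 0.085], [0.003, -0.0122, 0, 0, 0.085], [0.003, -0.0122, 0, 0, 0.085], [0.003, -0.0122, 0, 0, 0.085], [0.003, -0.0122, 0, 0, 0.085], [0.003, -0.0122, 0, 0, 0.085]]
  ]
}}

```text
time: 5.65
tool_pos: [553.7, 177.1, 101.9]
tcp_rot: [180.0, 0.0, 103.9]
ft_force: [-0.5, -0.0, 0.5]
finger_gap: 84.8
grip_force: 0.0
```

```bash
python3 - <<'E'
from h import *
a=cv2.resize(optics.snapshot("side")["frame"][140:240,190:340],None,fx=4,fy=4)
b=cv2.resize(optics.snapshot("top")["frame"][130:320,165:365],None,fx=3,fy=3)[:570]
cv2.imwrite("pics/c1.png",a);cv2.imwrite("pics/c2.png",b)
E
```

```text
(no output)
```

View pics/c2.png

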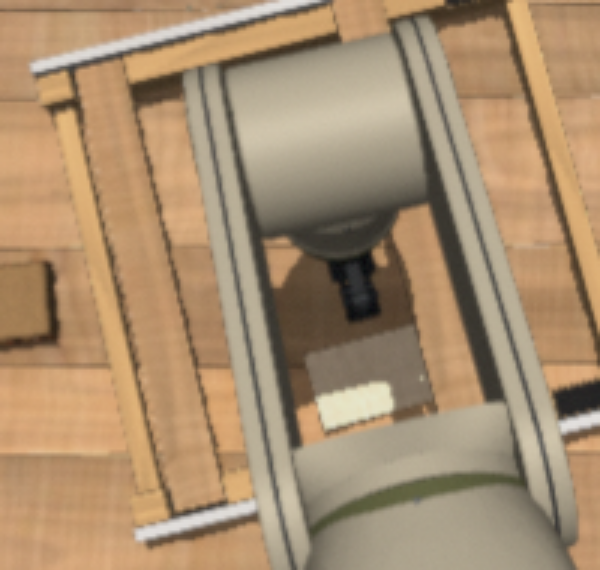

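View pics/c1.png

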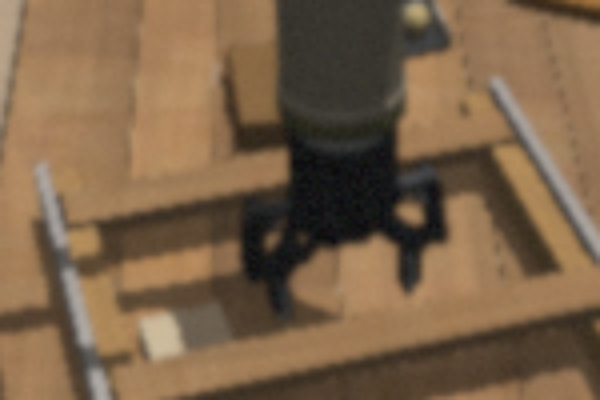

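The left slat now fills both left notches: top crop corners (75,65), (125,62), (222,500) and (172,512), ends level in the side view. I push the right one the same way.

>>> {"fn": "servo_tool", "kwargs": {
  "plan": [
    [[0.0028, -0.0117, 0, 0, 0.085], [0.0028, -0.0117, 0, 0, 0.085], [0.0014, -0.0058, 0, 0, 0.085], [0.0014, -0.0058, 0, 0, 0.085], [0.0014, -0.0058, 0, 0, 0.085], [0.0014, -0.0058, 0, 0, 0.085], [0.0014, -0.0058, 0, 0, 0.085], [0.0014, -0.0058, 0, 0, 0.085], [0.0014, -0.0058, 0, 0, 0.085], [0.0014, -0.0058, 0, 0, 0.085]]
  ]
}}

```text
time: 6.75
tool_pos: [570.3, 107.8, 101.9]
tcp_rot: [-180.0, -0.0, 103.9]
ft_force: [-1.6, 1.7, -0.1]
finger_gap: 85.2
grip_force: 0.9
```

>>> {"fn": "servo_tool", "kwargs": {
  "plan": [
    [[0.0012, -0.0049, 0, 0, 0.085], [0.0012, -0.0049, 0, 0, 0.085], [0.0012, -0.0049, 0, 0, 0.085], [0.0012, -0.0049, 0, 0, 0.085], [0.0012, -0.0049, 0, 0, 0.085], [0.0012, -0.0049, 0, 0, 0.085], [0.0009, -0.0039, 0, 0, 0.085], [0.0009, -0.0039, 0, 0, 0.085], [0.0009, -0.0039, 0, 0, 0.085], [0.0009, -0.0039, 0, 0, 0.085]]
  ]
}}

```text
time: 7.75
tool_pos: [580.9, 62.9, 101.6]
tcp_rot: [-180.0, 0.0, 103.9]
ft_force: [-0.4, 1.9, -1.0]
finger_gap: 85.0
grip_force: 0.7
```

>>> {"fn": "servo_tool", "kwargs": {
  "plan": [
    [[0.0005, -0.0019, 0, 0, 0.085], [0.0005, -0.0019, 0, 0, 0.085], [0.0005, -0.0019, 0, 0, 0.085], [0.0005, -0.0019, 0, 0, 0.085], [0, 0, 0, 0, 0.085]]
  ]
}}

```text
time: 8.25
tool_pos: [582.5, 57.2, 101.7]
tcp_rot: [-180.0, -0.2, 103.9]
ft_force: [-2.5, 9.1, -0.3]
finger_gap: 85.0
grip_force: 4.8
```

The 9 N at the end shows the right slat against the outer wall. I back off, rise and move away.

>>> {"fn": "servo_tool", "kwargs": {
  "plan": [
    [[-0.003, 0.0122, 0, 0, 0.085], [-0.003, 0.0122, 0, 0, 0.085], [-0.003, 0.0122, 0, 0, 0.085], [0, 0, 0.033, 0, 0.085], [0, 0, 0.033, 0, 0.085], [0, 0, 0.033, 0, 0.085], [0, 0, 0.033, 0, 0.085], [0, 0, 0.033, 0, 0.085], [0, 0, 0.033, 0, 0.085], [0, 0, 0, 0, 0.085]]
  ]
}}

```text
time: 9.25
tool_pos: [576.1, 93.3, 306.5]
tcp_rot: [179.4, 0.1, 103.9]
ft_force: [0.3, -0.4, 0.8]
finger_gap: 85.0
grip_force: 0.0
```

>>> {"fn": "servo_tool", "kwargs": {
  "plan": [
    [[-0.027, 0.033, 0, 4, 0.085], [-0.027, 0.033, 0, 4, 0.085], [-0.027, 0.033, 0, 4, 0.085], [-0.027, 0.033, 0, 4, 0.085], [-0.027, 0.033, 0, 4, 0.085], [-0.027, 0.033, 0, 4, 0.085], [-0.027, 0.033, 0, 4, 0.085], [-0.027, 0.033, 0, 4, 0.085], [-0.027, 0.033, 0, 4, 0.085], [-0.027, 0.033, 0, 4, 0.085]]
  ]
}}

```text
time: 10.25
tool_pos: [302.1, 423.7, 299.6]
tcp_rot: [180.0, 0.0, 144.1]
ft_force: [0.7, 1.4, 0.7]
finger_gap: 85.3
grip_force: 0.0
```

>>> {"fn": "servo_tool", "kwargs": {
  "plan": [
    [[-0.02, 0.033, 0, 4, 0.085], [-0.02, 0.033, 0, 4, 0.085], [-0.02, 0.033, 0, 4, 0.085], [-0.01, 0.025, 0, 0, 0.085], [0, 0, 0, 0, 0.085], [0, 0, 0, 0, 0.085]]
  ]
}}

```text
time: 10.85
tool_pos: [233.1, 546.5, 299.0]
tcp_rot: [-179.9, 0.0, 156.0]
ft_force: [-0.3, 1.5, 0.9]
finger_gap: 85.2
grip_force: 0.0
```

```bash
python3 - <<'E'
from h import *
b=cv2.resize(optics.snapshot("top")["frame"][100:320,140:420],None,fx=2.7,fy=2.7,interpolation=cv2.INTER_CUBIC)
cv2.imwrite("pics/d.png",b)
a=cv2.resize(optics.snapshot("side")["frame"][150:290,190:380],None,fx=4,fy=4,interpolation=cv2.INTER_CUBIC)
cv2.imwrite("pics/e.png",a)
E
```

```text
(no output)
```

View pics/d.png

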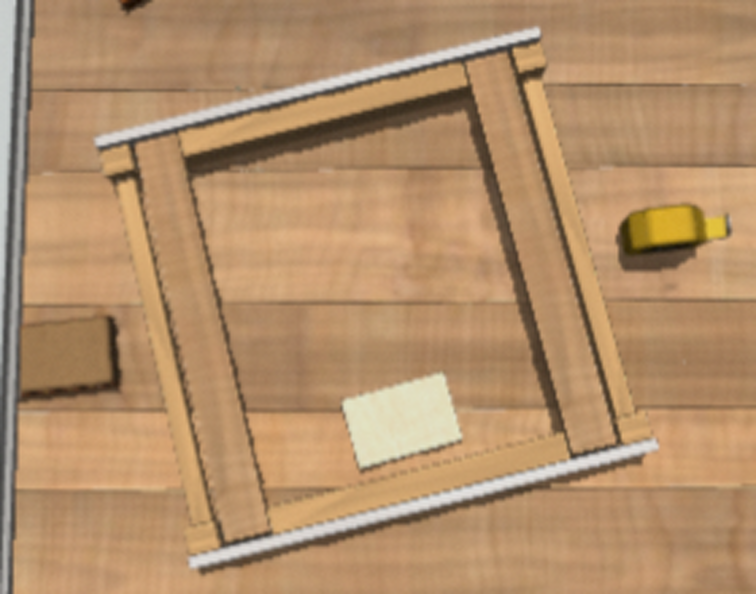

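View pics/e.png

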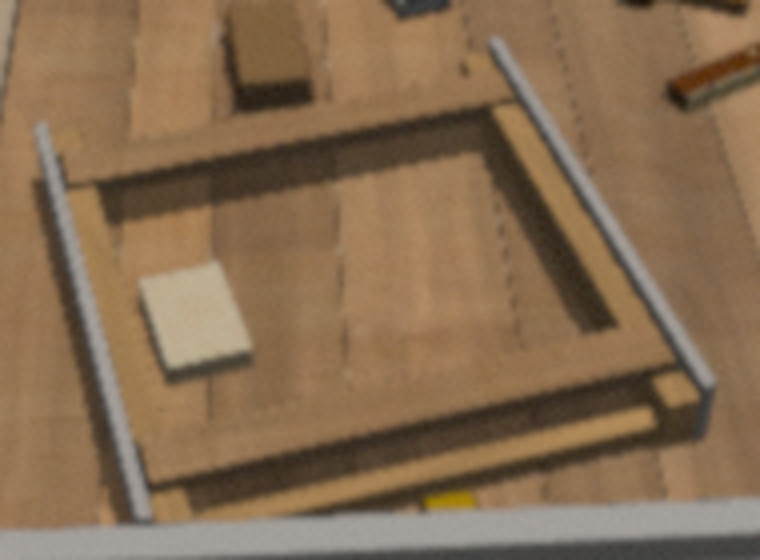

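Both slats lie nearly flush in their notches, below the lips at all four ends, and the other things are where they were. Left corners are (135,140), (181,130), (270,533) and (222,545); right corners are (467,63), (512,50), (617,443) and (570,455). I check the numbers before handing in.

```bash
python3 - <<'E'
from h import *
s=optics.snapshot("top")
a=np.radians(13.7);R=np.array([[np.cos(a),-np.sin(a)],[np.sin(a),np.cos(a)]]);ok=True
for q in ([(135,140),(181,130),(270,533),(222,545)],[(467,63),(512,50),(617,443),(570,455)]):
    P=(px2w(s,np.array(q)/2.7+[140,100],52)[:,:2]-[553.7,177.5])@R
    f=(P[0]+P[1])/2;n=(P[2]+P[3])/2; y=(f+n)[1]/2; sk=(f-n)[1]/(f-n)[0]
    print(P.round(1).tolist(),y,sk); ok&=abs(abs(y)-155)<6 and abs(sk)<.03
print(ok)
if ok:
    from bench import r; print(r.hand_in())
E
```

```text
[[182.9, 171.5], [181.7, 129.4], [-181.6, 133.3], [-181.6, 175.4]] 152.4082940387757 -0.010685670692892347
[[178.5, -133.4], [180.3, -175.6], [-179.8, -172.3], [-179.8, -130.7]] -153.00203629091425 -0.00827255900847162
True
the job is handed in; nothing more can be done
None
```

I pushed both slats outward into their notches, moved the arm clear and handed the job in. By my measurement they sit at rack y of about +152 mm and −153 mm, square within 0.011 rad; I judged them down at both ends by eye from the pictures, and no result came back.

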